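# Test and reset the bench's safety cut-out

### The arm

A 6-joint arm with a two-finger parallel gripper is mounted at the origin on a cart in front of the work surface, level with it; the furniture and walls round the work are solid. World frame = base frame: x ahead of the robot, y to its left, z up, the work surface at z = 0. Lengths are in m, angles in rad, forces in N, time in s.
With the tool pointing down it reaches from about 0.3 to 0.775 m from the base axis. Payload 14.6 kg.
Tool frame: the origin (TCP) lies midway between the tips of the shut fingers; the grasp point (between the pads) lies 19 mm behind it (ctrl.pinch_z is the z of the grasp point in the tool frame, in m); z points along the fingers, y is the line along which they close (so a half turn about z gives the same grasp; the last joint's range is limited). The gripper opens to 94 mm and grips with 3 to 60 N. Pads are 16 mm wide; open, the fingers measure 119 mm over their backs; the gripper's body (75 mm by 177 mm) begins 78 mm behind the grasp point.
Start: joints at [1.123, 0.3, 1.521, -0, 1.321, -0.067], TCP at [0.204, 0.511, 0.205] pointing down, gripper open.
Joint ranges: [-3.03, 3.03], [-0.79, 2.21], [0.23, 2.52], [-1.04, 4.18], [0, 3.07], [-2.55, 2.55]. Speed limits (rad/s): [2.22, 2.22, 2.57, 3.14, 3.14, 3.14].

### API

Orientations are given as [roll, pitch, yaw] about the fixed x, y, z axes, in that order (R = Rz(yaw) Ry(pitch) Rx(roll)).
In Python, from station import ctrl, camera, ticket gives the robot as it stands. The module is installed in compiled form; this text tells all that it offers.
- The arm moves only by the shell command python3 -m inch 'ROWS' [FORCE]. ROWS is text: rows parted by semicolons, each of 7 numbers parted by spaces: the opening, from -1 (shut) to 1 (fully open), then the shift along the tool's x, y, z in units of 0.03 m (1.0 is 0.03 m), then the turn, a rotation vector about the tool's x, y, z in units of 10 degrees (1.0 is 10 degrees). In form: grip dx dy dz rx ry rz; .... A call has 1 to 10 rows; each row shifts and turns the commanded pose from where the row before left it, along the tool's axes as they then stand; what a row does not reach is not made up. A row lasts 1/8 s, in which the tool goes at most 62.5 mm and 10.7 degrees, less where a joint would pass 70% of its speed; a pose out of reach is approached as far as the arm can. A call with a number of a shift or a turn outside -1 to 1 is refused whole. A call with a gripper value outside its range is refused whole. The fingers move at their own pace and stop on an object; FORCE is the grip in N (left out, the last holds). Time passes only in rows, so rows that do not move let the fingers close. It gives the time, the measured TCP pose, the force, the opening and the grip force at its end, in the units of the state.
- ctrl.get_obs(): the state, without advancing time (a new reading comes with each control period).
- camera(name): name is "scene" or "top"; returns a dict with "img" (384x512x3 uint8, blue, green, red), "range_z" (384x512 float32, m along the optical axis (not along the pixel's ray), 0 where there is no reading), "intrinsics" (3x3 intrinsics, pixels), "view" (4x4, takes a point from world to camera coordinates). Camera axes: x right, y down, z forward; pixel columns grow to the right and rows downward; lengths in m; the calibration is good to about 2 mm. A picture is of the moment at which its call begins.
- ticket.hand_in(): hands the job in; it is judged then, once.
The state is a dict: "time_s": time; "qpos": joint angles; "joint_vel": joint speeds; "tau": joint torques, N m; "ee_pos": TCP position; "eef_rot": TCP orientation; "force": force on the tool from outside, world axes, zero at the start; "moment": the same for the moment, N m; "grip_width": finger opening in m; "grip_force": force on a finger pad.
Only numpy, scipy, OpenCV 4.12 (cv2) and the standard library are available. Lean on these libraries where they do the work, as an engineer would, in place of code of your own. Each camera call takes 0.05 s, during which the arm holds its last target. There are 200 camera calls.

### The job

Test the safety cut-out on the bench: press its round test button right down so that the upright lever drops by itself, without touching the lever. Then let go of the button, lift the lever all the way back until it stays up by itself, and slide the guard fully home over the button. Do not shift the loose things lying round the unit.

Things in the scene. Friction and masses are not known exactly. Their poses are not given: they have to be found in the camera images.
- cutout: the cut-out unit: grey metal box fixed to the bench, 160 (x) x 300 (y) x 60 mm high; origin at the centre of its underside, x to its back (away from the robot), y to its left, z up. On its deck (60 mm over the bench), left to right, all at x = 0: lever (y = +90 mm), test button (y = -20 mm), guard parked at y = -105 mm. Feet stick out 15 mm in front and behind
- lever_grip (a point): centre of the lever's black barrel grip (26 mm in diameter, 36 mm long along the unit's y, flat ends, 25 mm free on either side). It sits on a 12 mm steel rod, 125 mm from the hinge; the hinge axis runs along the unit's y through the point (0, 90, 45) mm of the unit's frame
- lever (a joint): angle of the lever, rad: 0 = up, leaning 12 degrees (0.21 rad) past vertical to the unit's back (+x) against its stop, where its own weight holds it; it grows as the lever falls forward to the unit's front (-x); 1.257 = dropped, at its lower stop, 60 degrees forward of vertical. From anywhere forward of vertical it falls down again. It cannot stay up while the button is held in
- button_top (a point): centre of the top of the round black test button, 36 mm in diameter, 14 mm over the deck when out; pressed straight down, spring return, about 4 N at the bottom. It lies between the guard's two channel rails (along the unit's y at x = +-42 mm, y = -148 to +27 mm, 28 mm high over the deck, 64 mm free between their lips) and an end stop (24 mm high, y = 18 to 25 mm)
- test_button (a joint): how far the button is pressed, m: 0 = out, 0.009 = fully in; the lever is tripped at about 0.006
- guard_knob (a point): centre of the black round knob (27 mm in diameter, its top 10 mm above this point, its widest part reaching down 11 mm below it) on the guard, an aluminium plate of 76 x 72 x 4 mm lying 18 mm over the deck in the two channels, whose rails end 14 mm below this point
- guard (a joint): where the guard stands along its channels, m: 0 = parked at the right end, 0.085 = fully home over the button, at the left end (it slides to the unit's +y; about 1.5 N of friction)
- masking_tape: bystander: roll of masking tape lying flat, 105 mm across, 24 mm high; origin at the centre of its underside
- sanding_block: bystander: wooden sanding block 60x100x28 mm; origin at the centre of its underside
- cap_yellow: bystander: spray-can cap, 60 mm across, 29 mm high; origin at the centre of its underside
- screwdriver: bystander: screwdriver lying down, 192 mm long, 27 mm high; origin at the centre of its underside
- nail_tin: bystander: small round tin, 69 mm across, 38 mm high; origin at the centre of its underside

How it is judged:
On the way, in this order (a step that is already met when the one before it is completed fails the run):
1. the test button is being pressed while the lever is still up and untouched (value of joint test_button above 0.003 m and value of joint lever below 0.5 rad and contact force between each of the arm, the fingers and lever below 0.2 N).
2. the lever has dropped to its lower stop, untouched by the robot (value of joint lever above 1.2 rad and contact force between each of the arm, the fingers and lever below 0.2 N), for 0.1 s.
3. the lever is back up at its stop (value of joint lever below 0.06 rad and value of joint test_button below 0.0015 m), for 0.2 s.
At the end, for the whole second after the job is handed in: The lever is up against its stop (within 0.06 rad) and stays there released, the button is out (within 1.5 mm) and the guard is fully home over the button (within 5 mm of its end), all at rest (all of step 3 and value of joint guard above 0.08 m and velocity of joint lever below 0.05 rad/s and velocity of joint guard below 0.01 m/s); the robot touches nothing.
It fails at once if a loose bystander is shifted by more than 30 mm (distance of any of masking_tape, sanding_block, cap_yellow, screwdriver, nail_tin from where it was at the start of the episode above 0.03 m).
It also fails if it takes over 64 s, if anything falls off the work surface, if the arm or the gripper's body presses on something with over 40 N, if the wrist force passes 120 N, or if a joint passes its speed limit or range.

## Working session

There is one attempt and no reset: what is moved stays moved. The work goes in short steps, Python scripts to look and compute and a shell command to move; the robot and the scene stay as the last step left them, time stands still between calls to the robot, and variables do not carry over. Pictures are saved under pics/ and viewed, at most 10 in all, crops included, and the job is handed in when it is done.

```bash
mkdir -p pics
python3 - <<'E'
from station import ctrl,camera
import cv2,numpy as np
for n in("top","scene"):
    c=camera(n);cv2.imwrite(f"pics/{n}0.png",c["img"]);np.savez(f"{n}0.npz",**c)
    print(n,c["intrinsics"].tolist(),np.round(c["view"],3).tolist())
print(ctrl.get_obs(),ctrl.pinch_z)
E
```

```text
top [[395.4976850478174, 0.0, 265.12636980406535], [0.0, 395.4976850478174, 197.0007715750626], [0.0, 0.0, 1.0]] [[-0.015, -1.0, -0.01, 0.153], [-0.99, 0.016, -0.141, 0.626], [0.141, 0.008, -0.99, 1.003], [0.0, 0.0, 0.0, 1.0]]
scene [[346.94706724980904, 0.0, 253.48115155587828], [0.0, 346.94706724980904, 190.63113335876517], [0.0, 0.0, 1.0]] [[0.76, -0.65, 0.02, -0.364], [-0.249, -0.319, -0.914, 0.326], [0.6, 0.69, -0.404, 0.457], [0.0, 0.0, 0.0, 1.0]]
{'time_s': 0.1, 'qpos': array([ 1.12338355e+00,  3.00422955e-01,  1.52153383e+00, -2.49690408e-05,
        1.32071703e+00, -6.65868898e-02]), 'joint_vel': array([ 0.00017893, -0.00049115, -0.00089671, -0.00024315,  0.00094145,
       -0.00103716]), 'tau': array([ 1.69359486e-03, -5.32646227e+01, -3.53281295e+01,  7.09209172e-02,
        2.34620506e-02, -8.89117609e-05]), 'ee_pos': array([0.20432281, 0.51037236, 0.20493273]), 'eef_rot': array([-3.14051229e+00, -4.78054763e-05,  2.76077294e+00]), 'force': array([-0.47918311, -0.41963518, -0.21198567]), 'moment': array([-0.02263518, -0.02059991, -0.02547852]), 'grip_force': 0.0, 'grip_width': 0.09402205492887704} -0.0188
```

View pics/top0.png

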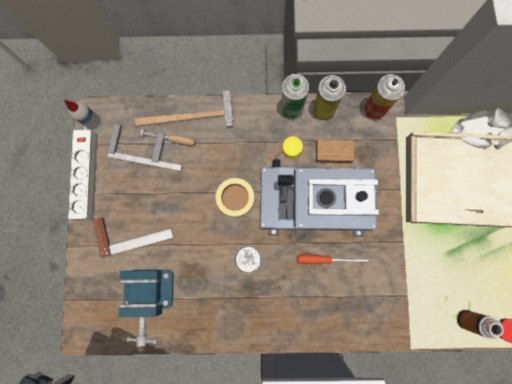

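View pics/scene0.png

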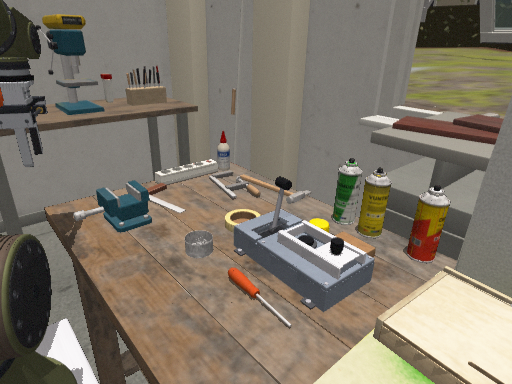

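The top view shows the unit at about cols 261–378 and rows 168–230, with the lever at (285,180), the button at (326,198) and the guard knob at (361,196). The tape is at (235,197), the tin at (248,259), the screwdriver at (333,260), the cap at (292,147) and the sanding block at (335,151). In the scene view the lever is up, with its grip at (284,184), and the knob is at (337,245).

```bash
cat > h.py <<'E'
import numpy as np,cv2
def load(n):
    return dict(np.load(n+".npz"))
def ray(c,u,v,z):
    K,V=c["intrinsics"],c["view"];R,t=V[:3,:3],V[:3,3]
    d=R.T@np.linalg.solve(K,[u,v,1]);o=-R.T@t
    return o+d*(z-o[2])/d[2]
def proj(c,p):
    q=c["view"]@np.r_[p,1];q=c["intrinsics"]@q[:3];return q[:2]/q[2]
def cloud(c):
    h,w=c["range_z"].shape;u,v=np.meshgrid(np.arange(w),np.arange(h));z=c["range_z"]
    K,V=c["intrinsics"],c["view"]
    P=np.stack([(u-K[0,2])/K[0,0]*z,(v-K[1,2])/K[1,1]*z,z],-1)
    return (P-V[:3,3])@V[:3,:3]
E
python3 - <<'E'
from h import *
for n in("top0","scene0"):
    c=load(n);P=cloud(c);img=c["img"];dark=(img.max(2)<50).astype(np.uint8)
    m=(c["range_z"]>0)&(P[...,0]>.3)&(P[...,0]<.9)&(P[...,1]>-.25)&(P[...,1]<.25)
    k,l,s,ce=cv2.connectedComponentsWithStats(dark*m.astype(np.uint8))
    for i in range(1,k):
        if s[i,4]>15: print(n,s[i].tolist(),ce[i].round(1),"med",np.median(P[l==i],0).round(3),"zmax",P[l==i][:,2].max().round(3))
    if n=="top0":
        d=m&(abs(P[...,2]-.06)<.006)
        r=cv2.minAreaRect(P[d][:,:2].astype(np.float32)*1000);print("deck",r)
        k,l,s,ce=cv2.connectedComponentsWithStats(d.astype(np.uint8))
        for i in range(1,k):
            if s[i,4]>300: print(s[i],cv2.minAreaRect(P[l==i][:,:2].astype(np.float32)*1000))
        r=m&(abs(P[...,2]-.088)<.004);print("rails",cv2.minAreaRect(P[r][:,:2].astype(np.float32)*1000))
        for nm,u,v,z in(("tape",235,197,.024),("tin",248,259,.038),("sd",298,260,.02),("sd2",368,261,.015),("cap",292,147,.029),("blk",335,151,.028)):print(nm,ray(c,u,v,z).round(3))
E
```

```text
top0 [273, 160, 4, 7, 18] [274.1 162.9] med [0.722 0.118 0.037] zmax 0.042
top0 [279, 176, 14, 4, 34] [286.4 176.9] med [0.656 0.091 0.177] zmax 0.181
top0 [278, 180, 14, 6, 55] [284.2 182.3] med [0.643 0.098 0.176] zmax 0.181
deck ((718.8342895507812, -19.128616333007812), (342.2803649902344, 356.6367492675781), 88.38154602050781)
[ 261  168   33   61 1393] ((624.0763549804688, 112.62210083007812), (84.07093811035156, 159.4763946533203), 88.6054458618164)
[ 296  168   81   62 2437] ((619.741455078125, -40.898643493652344), (208.63815307617188, 159.75973510742188), 88.30390930175781)
[313 185  33  25 651] ((623.7507934570312, -23.237239837646484), (84.55368041992188, 64.65072631835938), 88.31434631347656)
rails ((728.6746215820312, -43.16349792480469), (282.9493103027344, 309.25927734375), 88.79058074951172)
tape [0.632 0.225 0.024]
tin [0.466 0.191 0.038]
sd [0.461 0.059 0.02 ]
sd2 [ 0.456 -0.127  0.015]
cap [0.767 0.068 0.029]
blk [ 0.754 -0.049  0.028]
scene0 [377, 169, 6, 4, 19] [379.7 170.5] med [ 0.875 -0.029  0.184] zmax 0.189
scene0 [275, 177, 17, 13, 147] [283.  183.2] med [0.641 0.085 0.171] zmax 0.18
scene0 [338, 182, 7, 6, 16] [341.  184.8] med [0.854 0.066 0.118] zmax 0.123
scene0 [434, 186, 7, 5, 27] [436.6 187.9] med [ 0.874 -0.172  0.185] zmax 0.19
scene0 [267, 228, 11, 6, 27] [273.  230.9] med [0.622 0.087 0.046] zmax 0.055
scene0 [299, 236, 15, 10, 94] [306.9 239.7] med [ 0.619 -0.02   0.074] zmax 0.076
scene0 [330, 238, 14, 17, 173] [336.4 245.8] med [ 0.61  -0.105  0.104] zmax 0.113
```

Run:
```python
from h import *
c=load("top0");cv2.imwrite("pics/topcrop.png",cv2.resize(c["img"][130:280,210:410],None,fx=4,fy=4,interpolation=cv2.INTER_CUBIC))
```

```text
(no output)
```

View pics/topcrop.png

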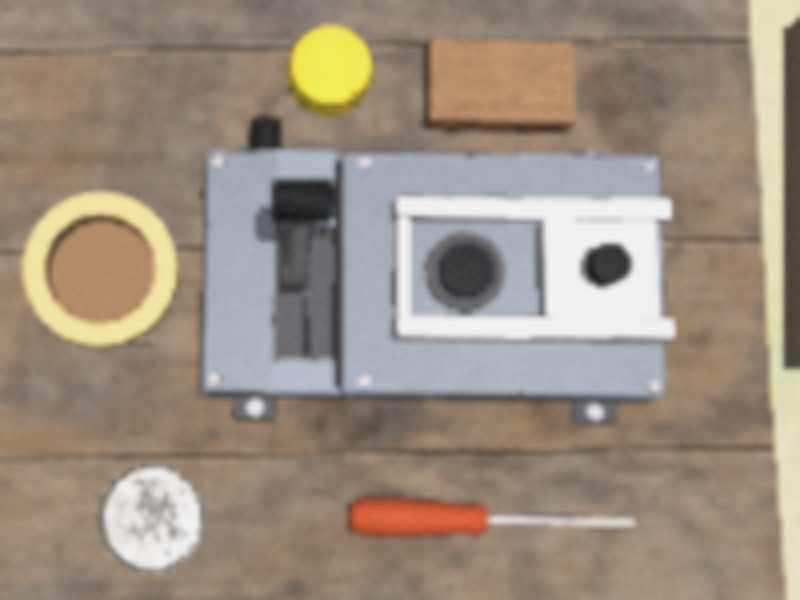

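```bash
python3 - <<'E'
from h import *
t=load("top0");s=load("scene0")
for n,u,v,z in(("btn",326.2,197.5,.074),("knobtop",361.7,196.2,.110),("grip",285.7,180,.178)):print(n,ray(t,u,v,z).round(4))
print("scene btn",ray(s,306.9,239.7,.074).round(4),"grip",ray(s,283,183.2,.167).round(4),"knob",ray(s,336.4,245.8,.102).round(4))
a=np.deg2rad(-1.6)
R=np.array([[np.cos(a),-np.sin(a)],[np.sin(a),np.cos(a)]])
for n,p in dict(btn=(0,-.02),knob=(0,-.105),knob_home=(0,-.02),grip_up=(.026,.09),grip_dn=(-.108,.09)).items():print(n,(R@p+[.621,.0047]).round(4))
E
python3 -m inch '-1 0 0 0 0 0 1;-1 0 0 0 0 0 1;-1 0 0 0 0 0 1;-1 0 0 0 0 0 1;-1 0 0 0 0 0 1;-1 0 0 0 0 0 1;-1 0 0 0 0 0 0.98;-1 0 0 0 0 0 0'
```

```text
btn [ 0.6201 -0.0136  0.074 ]
knobtop [ 0.6169 -0.0962  0.11  ]
grip [0.6482 0.0942 0.178 ]
scene btn [ 0.6184 -0.0206  0.074 ] grip [0.6488 0.0932 0.167 ] knob [ 0.6121 -0.1032  0.102 ]
btn [ 0.6204 -0.0153]
knob [ 0.6181 -0.1003]
knob_home [ 0.6204 -0.0153]
grip_up [0.6495 0.0939]
grip_dn [0.5156 0.0977]
time_s: 1.1
ee_pos: [0.2044, 0.5105, 0.2052]
eef_rot: [-3.141, 0.001, 1.544]
force: [0.7, 0.2, -0.3]
grip_width: 0.0176
grip_force: 0.0
```

```bash
python3 -m inch '-1 -0.857 0.718 0 0 0 0;-1 -0.857 0.718 0 0 0 0;-1 -0.857 0.718 0 0 0 0;-1 -0.857 0.718 0 0 0 0;-1 -0.857 0.718 0 0 0 0;-1 -0.857 0.718 0 0 0 0;-1 -0.857 0.718 0 0 0 0;-1 -0.857 0.718 0 0 0 0;-1 -0.857 0.718 0 0 0 0;-1 -0.857 0.718 0 0 0 0'
python3 -m inch '-1 -0.857 0.718 0 0 0 0;-1 -0.857 0.718 0 0 0 0;-1 -0.857 0.718 0 0 0 0;-1 -0.857 0.718 0 0 0 0;-1 -0.857 0.718 0 0 0 0;-1 -0.857 0.718 0 0 0 0;-1 -0.857 0.718 0 0 0 0;-1 -0.857 0.718 0 0 0 0;-1 -0.857 0.718 0 0 0 0;-1 -0.857 0.718 0 0 0 0'
python3 -m inch '-1 0 0 0 0 0 0;-1 0 0 0 0 0 0'
```

```text
time_s: 2.35
ee_pos: [0.413, 0.2466, 0.2054]
eef_rot: [-3.141, -0.0, 1.547]
force: [0.5, 0.5, -1.1]
grip_width: 0.0005
grip_force: 0.0
time_s: 3.6
ee_pos: [0.6211, -0.0165, 0.2053]
eef_rot: [-3.141, -0.0, 1.547]
force: [0.5, 0.1, 0.3]
grip_width: 0.0003
grip_force: 0.0
time_s: 3.85
ee_pos: [0.6202, -0.0152, 0.2052]
eef_rot: [-3.141, -0.0, 1.545]
force: [-0.0, 1.1, -0.5]
grip_width: 0.0005
grip_force: 0.0
```

```bash
python3 -m inch '-1 0 0 0.83 0 0 0;-1 0 0 0.83 0 0 0;-1 0 0 0.83 0 0 0;-1 0 0 0.83 0 0 0;-1 0 0 0.83 0 0 0;-1 0 0 0 0 0 0;-1 0 0 0 0 0 0'
python3 -m inch '-1 0 0 0.1 0 0 0;-1 0 0 0.1 0 0 0;-1 0 0 0.1 0 0 0;-1 0 0 0.1 0 0 0;-1 0 0 0.1 0 0 0;-1 0 0 0 0 0 0;-1 0 0 0 0 0 0;-1 0 0 0 0 0 0'
```

```text
time_s: 4.72
ee_pos: [0.6209, -0.0151, 0.0823]
eef_rot: [3.14, 0.0, 1.544]
force: [-0.1, 0.1, -0.1]
grip_width: 0.0007
grip_force: 0.0
time_s: 5.72
ee_pos: [0.6206, -0.0156, 0.0661]
eef_rot: [3.141, 0.0, 1.543]
force: [1.5, -0.3, 3.8]
grip_width: 0.0005
grip_force: 1.7
```

```bash
python3 -m inch '-1 0 0 0.07 0 0 0;-1 0 0 0 0 0 0;-1 0 0 0 0 0 0;-1 0 0 0 0 0 0;-1 0 0 0 0 0 0'
cat > look.py <<'E'
import sys
from station import camera
from h import *
n=sys.argv[1];c=camera("scene");cv2.imwrite(f"pics/{n}.png",cv2.resize(c["img"][130:310,200:400],None,fx=3,fy=3));np.savez(n+".npz",**c)
E
python3 look.py press
```

```text
time_s: 6.35
ee_pos: [0.6207, -0.0156, 0.0651]
eef_rot: [3.141, 0.0, 1.543]
force: [-4.9, 0.4, 14.3]
grip_width: 0.0005
grip_force: 7.3
```

View pics/press.png

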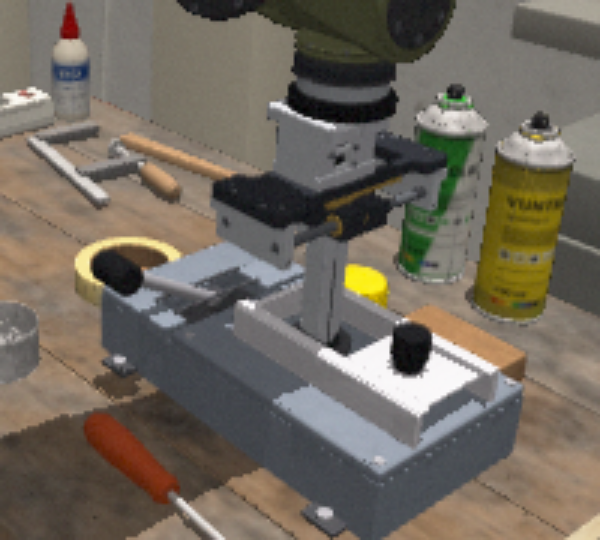

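The lever has dropped: its grip is now at crop (118,272), forward of the unit, and the fingers are on the button. Next I release the button and go round in front of the grip.

```bash
python3 -m inch '-1 0 0 -0.93 0 0 0;-1 0 0 -0.93 0 0 0;-1 0 0 -0.93 0 0 0;-1 0 0 -0.93 0 0 0;-1 0 0 -0.93 0 0 0;-1 0.733 -0.967 0 0 0 0;-1 0.733 -0.967 0 0 0 0;-1 0.733 -0.967 0 0 0 0;-1 0.733 -0.967 0 0 0 0;-1 0.733 -0.967 0 0 0 0'
python3 -m inch '-1 0 0 0 0 0 0;-1 0 0 0 0 0 0;-1 0 0 0.92 0 0 0;-1 0 0 0.92 0 0 0;-1 0 0 0.92 0 0 0;-1 0 0 0.92 0 0 0;-1 0 0 0 0 0 0;-1 0 0 0 0 0 0'
python3 - <<'E'
from station import camera
from h import *
c=camera("top");cv2.imwrite("pics/front.png",cv2.resize(c["img"][130:280,210:410],None,fx=4,fy=4))
E
```

```text
time_s: 7.65
ee_pos: [0.4774, 0.099, 0.2029]
eef_rot: [-3.141, 0.0, 1.542]
force: [0.8, 0.5, -0.1]
grip_width: 0.0002
grip_force: 0.0
time_s: 8.65
ee_pos: [0.4794, 0.0982, 0.0938]
eef_rot: [3.141, -0.0, 1.542]
force: [0.1, -0.6, -0.2]
grip_width: 0.0004
grip_force: 0.0
```

```bash
python3 look.py front_s
```

```text
(no output)
```

View pics/front_s.png

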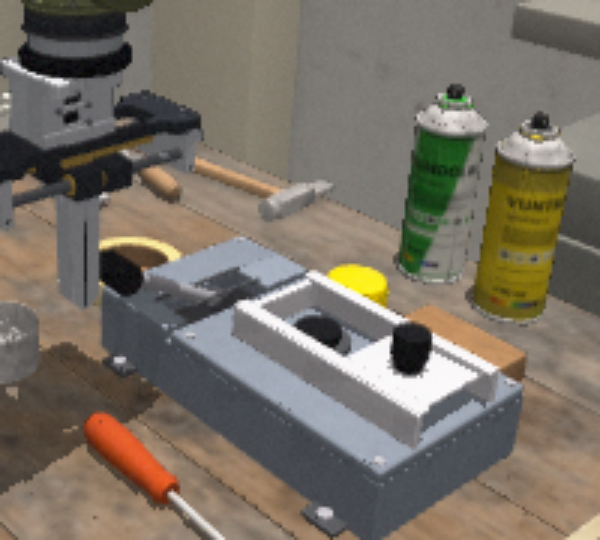

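```bash
python3 -m inch '-1 0 0.17 0 0 0 0;-1 0 0.17 0 0 0 0;-1 0 0.2 -0.3 0 0 0;-1 0 0.2 -0.3 0 0 0;-1 0 0.26 -0.26 0 0 0;-1 0 0.26 -0.26 0 0 0;-1 0 0.3 -0.21 0 0 0;-1 0 0.3 -0.21 0 0 0;-1 0 0 0 0 0 0'
python3 look.py lift
```

```text
time_s: 9.88
ee_pos: [0.5352, 0.0969, 0.1398]
eef_rot: [3.14, -0.0, 1.542]
force: [-1.9, -0.7, 1.2]
grip_width: 0.0006
grip_force: 0.6
```

View pics/lift.png

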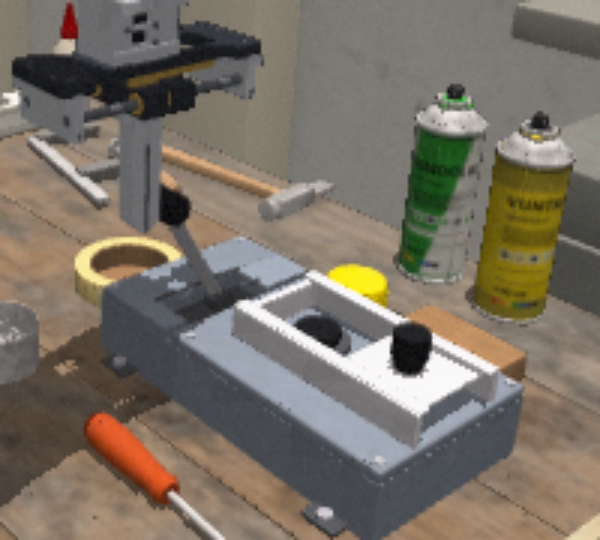

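The lever is about halfway up, with its grip at (175,205) resting on the fingers. I keep pushing it past vertical.

```bash
python3 -m inch '-1 0 0.33 -0.15 0 0 0;-1 0 0.33 -0.15 0 0 0;-1 0 0.35 -0.1 0 0 0;-1 0 0.35 -0.1 0 0 0;-1 0 0.36 -0.03 0 0 0;-1 0 0.36 -0.03 0 0 0;-1 0 0.3 0 0 0 0;-1 0 0.25 0 0 0 0;-1 0 0.2 0 0 0 0;-1 0 0 0 0 0 0'
python3 -m inch '-1 0 0 0 0 0 0;-1 0 0 0 0 0 0;-1 0 -0.3 0 0 0 0;-1 0 -0.5 0 0 0 0;-1 0 -0.7 0 0 0 0;-1 0 -0.7 0 0 0 0;-1 0 0 0 0 0 0'
python3 look.py up
python3 - <<'E'
from h import *
s=load("up");P=cloud(s);d=(s["img"].max(2)<50)&(P[...,2]>.13)&(abs(P[...,0]-.63)<.06)&(abs(P[...,1]-.095)<.04)
v,u=np.nonzero(d);print(len(u),u.mean(),v.mean(),np.median(P[d],0))
E
```

```text
time_s: 11.18
ee_pos: [0.6195, 0.0945, 0.1558]
eef_rot: [-3.141, 0.0, 1.543]
force: [0.5, -0.7, -0.5]
grip_width: 0.0007
grip_force: 0.0
time_s: 12.05
ee_pos: [0.5524, 0.0965, 0.1564]
eef_rot: [3.141, -0.0, 1.543]
force: [0.5, -0.5, 0.4]
grip_width: 0.0005
grip_force: 0.0
340 278.78823529411767 157.58235294117648 [0.61826618 0.07643611 0.27528633]
```

View pics/up.png

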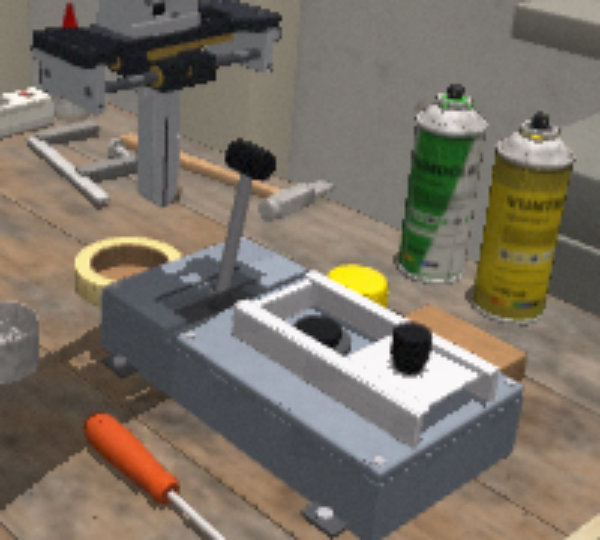

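The grip is at crop (249,159), which is (283,183) in the full picture and the same as at the start, so the lever is up and free. Now for the guard knob.

```bash
python3 -m inch '-1 -0.958 0 0 0 0 0;-1 -0.958 0 0 0 0 0;-1 -0.958 0 0 0 0 0;-1 -0.958 0 0 0 0 0;-1 -0.958 0.596 0 0 0 0;-1 -0.958 0.596 0 0 0 0;-1 -0.958 0.596 0 0 0 0;-1 -0.958 0.596 0 0 0 0;-1 0 0 0 0 0 0;-1 0 0 0 0 0 0'
python3 -m inch '-1 0 0 0.7 0 0 0;-1 0 0 0.7 0 0 0;-1 0 0 0.69 0 0 0;-1 0 0 0 0 0 0;-1 0 0 0 0 0 0'
python3 look.py knob
```

```text
time_s: 13.35
ee_pos: [0.6183, -0.1353, 0.1556]
eef_rot: [-3.141, -0.0, 1.543]
force: [0.0, 0.4, 0.1]
grip_width: 0.0001
grip_force: 0.0
time_s: 13.98
ee_pos: [0.6187, -0.1352, 0.0944]
eef_rot: [3.14, 0.0, 1.543]
force: [0.4, 0.3, 0.7]
grip_width: -0.0
grip_force: 0.0
```

View pics/knob.png

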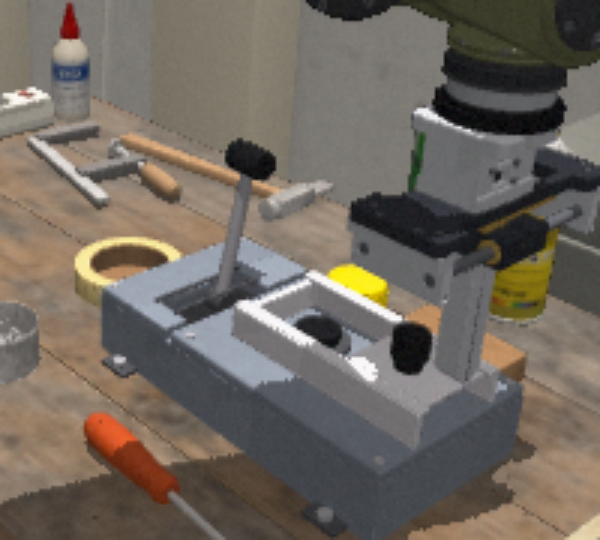

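The fingers at (465,340) stand right of the knob at (410,347), with a gap. I push to +y.

```bash
python3 -m inch '-1 0.3 0 0 0 0 0;-1 0.3 0 0 0 0 0;-1 0.3 0 0 0 0 0;-1 0.3 0 0 0 0 0;-1 0.3 0 0 0 0 0;-1 0.3 0 0 0 0 0;-1 0.3 0 0 0 0 0;-1 0.3 0 0 0 0 0;-1 0.3 0 0 0 0 0;-1 0.3 0 0 0 0 0'
python3 -m inch '-1 0.05 0 0 0 0 0;-1 0.05 0 0 0 0 0;-1 0 0 0 0 0 0;-1 0 0 0 0 0 0'
python3 -m inch '-1 0.05 0 0 0 0 0;-1 0.05 0 0 0 0 0;-1 0 0 0 0 0 0;-1 0 0 0 0 0 0'
```

```text
time_s: 15.28
ee_pos: [0.6208, -0.045, 0.0932]
eef_rot: [-3.142, 0.0, 1.543]
force: [-1.0, -1.7, 1.1]
grip_width: 0.0002
grip_force: 0.8
time_s: 15.78
ee_pos: [0.6208, -0.0426, 0.0931]
eef_rot: [-3.141, -0.0, 1.542]
force: [0.4, -0.7, 0.2]
grip_width: 0.0006
grip_force: 0.0
time_s: 16.27
ee_pos: [0.621, -0.0395, 0.0932]
eef_rot: [-3.142, -0.0, 1.543]
force: [-0.6, -0.3, 0.4]
grip_width: 0.0006
grip_force: 0.2
```

```bash
for i in 1 ; do python3 -m inch '-1 0.05 0 0 0 0 0;-1 0.05 0 0 0 0 0;-1 0 0 0 0 0 0;-1 0 0 0 0 0 0'; done
python3 -m inch '-1 0.05 0 0 0 0 0;-1 0 0 0 0 0 0;-1 0 0 0 0 0 0'
```

```text
time_s: 16.77
ee_pos: [0.6211, -0.0369, 0.0932]
eef_rot: [3.142, 0.0, 1.542]
force: [-1.0, -5.3, -0.9]
grip_width: 0.0007
grip_force: 2.4
time_s: 17.15
ee_pos: [0.6211, -0.0366, 0.0933]
eef_rot: [3.142, 0.002, 1.542]
force: [-1.1, -12.7, -1.3]
grip_width: 0.0002
grip_force: 6.2
```

The end stop has been met: 12.7 N with no further travel, at the predicted y of -0.037. I back off and rise.

```bash
python3 -m inch '-1 -0.3 0 0 0 0 0;-1 -0.5 0 0 0 0 0;-1 0 0 -0.8 0 0 0;-1 0 0 -0.8 0 0 0;-1 0 0 -0.8 0 0 0;-1 0 0 -0.8 0 0 0;-1 -0.8 0 0 0 0 0;-1 -0.8 0 0 0 0 0;-1 0 0 0 0 0 0;-1 0 0 0 0 0 0'
python3 look.py end
```

```text
time_s: 18.4
ee_pos: [0.6191, -0.1067, 0.1892]
eef_rot: [-3.142, -0.0, 1.542]
force: [-0.0, 0.3, -0.6]
grip_width: 0.0002
grip_force: 0.0
```

View pics/end.png

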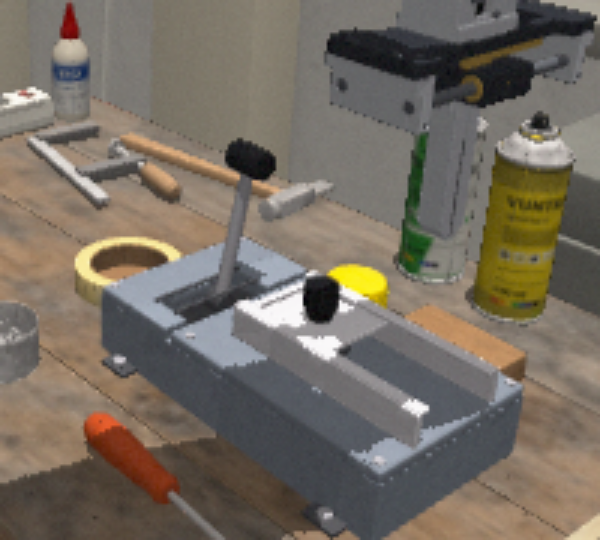

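The guard is home, with its knob at (320,298) and its plate against the end stop. The lever is up at (249,159), the bystanders are in place, and the arm is clear.

```bash
python3 -c "
from station import ticket
print(ticket.hand_in())"
```

```text
the job is handed in; nothing more can be done
None
```

The job is handed in, with no verdict shown: pressing the button dropped the lever untouched, the lever is back up and holding, the guard is fully home over the button, and no loose item looks shifted in the last picture.

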